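# Lay out measured parts on their outline pads

### The arm

A 6-joint arm with a two-finger parallel gripper is mounted at the origin on the work surface. World frame = base frame: x ahead of the robot, y to its left, z up, the work surface at z = 0. Lengths are in mm, angles in rad, forces in N, time in s.
With the tool pointing down it reaches from about 350 to 875 mm from the base axis. Payload 4.2 kg.
Tool frame: the origin (TCP) lies at the centre of the arm's flange, where the gripper is bolted on; the fingertips stand 182 mm ahead of it and the grasp point (between the pads) lies 164 mm ahead of it; z points along the fingers, y is the line along which they close (so a half turn about z gives the same grasp; the last joint's range is limited). The gripper opens to 87 mm and grips with 3 to 60 N. Pads are 19 mm wide; open, the fingers measure 117 mm over their backs; the gripper's body (75 mm by 190 mm) begins 51 mm behind the grasp point.
Start: joints at [-1.011, 0.385, 0.008, 0, -1.194, -0.259], TCP at [185.194, -596.911, 404.75] pointing down, gripper open.
Joint ranges: [-3.14, 3.14], [-1.21, 2.06], [-1.07, 1.41], [-3.16, 2.05], [-2.99, -0.16], [-3.1, 3.1]. Speed limits (rad/s): [2.79, 2.79, 3.14, 3.14, 3.14, 3.14].

### API

Orientations are given as a unit quaternion [x, y, z, w].
In Python, from bench import manip, imaging gives the robot as it stands. The module is installed in compiled form; this text tells all that it offers.
- The arm moves only by the tool jog_arm, never from a script. Its argument "series" is a list of rows, each a list of 3 entries, a list of its own where there are three numbers: the shift along the tool's x, y, z in units of 0.15 m (1.0 is 0.15 m), then the turn, a rotation vector about the tool's x, y, z in units of 5 degrees (1.0 is 5 degrees), then the opening, from -1 (shut) to 1 (fully open), so that 0 is half open. A call has 1 to 12 rows; each row shifts and turns the commanded pose from where the row before left it, along the tool's axes as they then stand; what a row does not reach is not made up. A row lasts 1/12 s, in which the tool goes at most 41.7 mm and 7.16 degrees, less where a joint would pass 70% of its speed; a pose out of reach is approached as far as the arm can. A call with a number of a shift or a turn outside -1 to 1 is refused whole. A call with a gripper value outside its range is refused whole. The fingers move at their own pace and stop on an object; "squeeze" is the grip in N (left out, the last holds). Time passes only in rows, so rows that do not move let the fingers close. It gives the time, the measured TCP pose, the force, the opening and the grip force at its end, in the units of the state.
- manip.state(): the state, without advancing time (a new reading comes with each control period).
- imaging.snapshot(name): name is "scene" or "top" or "wrist"; returns the picture (400x640x3 uint8, blue, green, red); there is no depth.
- imaging.get_calibration(name): a dict with "camera_matrix" (3x3 intrinsics, pixels), "R" (3x3) and "t" (3): a world point X has camera coordinates R X + t. Camera axes: x right, y down, z forward; pixel columns grow to the right and rows downward; lengths in mm; the calibration is good to about 2 mm. A picture is of the moment at which its call begins: read the wrist's pose just before it. get_calibration takes no time and is no camera call; for the wrist camera it gives the pose at the moment of the call.
- manip.sign_off(): hands the job in; it is judged then, once.
The state is a dict: "time": time; "joints": joint angles; "dq": joint speeds; "joint_efforts": joint torques, N m; "position": TCP position; "orientation": TCP orientation; "wrist_force": force on the tool from outside, world axes, zero at the start; "torque": the same for the moment, N m; "finger_gap": finger opening in mm; "gripper_force": force on a finger pad.
Only numpy, scipy, OpenCV 4.12 (cv2) and the standard library are available. Lean on these libraries where they do the work, as an engineer would, in place of code of your own. Each camera call takes 0.05 s, during which the arm holds its last target. There are 200 camera calls.

### The job

The four measured parts have to go back to their places on the inspection bench: set the flange, the bushing, the vee block and the slotted bar each upright on the black pad whose white outline matches its footprint, wholly inside the outline and, for the square block and the bar, turned to line up with it. The flange goes in the large circle, the bushing in the small one. Leave the dial gauge and the caliper where they lie.

Things in the scene. Friction and masses are not known exactly. Their poses are not given: they have to be found in the camera images.
- flange: loose turned aluminium flange, 0.2 kg: round foot 66 mm across and 10 mm thick with a round hub 40 mm across rising from its middle, 50 mm tall in all (so the hub stands clear from 10 to 50 mm), only a dark shallow dot for a bore. Stands upright on its foot. Origin: centre of the underside; z up
- bushing: loose plain round steel bushing, 0.3 kg: cylinder 38 mm across, 45 mm tall, standing upright, dark shallow dot on top. Origin: centre of the underside; z up
- vee_block: loose square steel vee block, 0.55 kg: 48 x 48 mm, 40 mm tall, with a V groove (28 mm wide, 14 mm deep) along x in its top. Origin: centre of the underside; x along the groove, z up
- slot_bar: loose aluminium bar, 0.24 kg: 90 mm long (x), 30 mm wide (y), 36 mm tall, with a 10 mm wide, 8 mm deep slot along its top. Origin: centre of the underside; z up
- pad_flange: fixed flat black rubber pad 130 x 100 x 3 mm lying on the bench, all four pads alike but for the white outline on top: a large circle, 84 mm inside diameter. Origin: centre of the pad's underside (pad top 3 mm above it), outline centred on it; x along the 130 mm side, z up.
- pad_bushing: fixed flat black rubber pad 130 x 100 x 3 mm lying on the bench, all four pads alike but for the white outline on top: a small circle, 56 mm inside diameter. Origin: centre of the pad's underside (pad top 3 mm above it), outline centred on it; x along the 130 mm side, z up.
- pad_vee: fixed flat black rubber pad 130 x 100 x 3 mm lying on the bench, all four pads alike but for the white outline on top: a square, 66 x 66 mm inside, sides along the pad's. Origin: centre of the pad's underside (pad top 3 mm above it), outline centred on it; x along the 130 mm side, z up.
- pad_bar: fixed flat black rubber pad 130 x 100 x 3 mm lying on the bench, all four pads alike but for the white outline on top: a long rectangle, 108 mm (along x) x 48 mm inside. Origin: centre of the pad's underside (pad top 3 mm above it), outline centred on it; x along the 130 mm side, z up.
- dial_gauge: bystander: loose dial indicator lying on its back, round case 56 mm across, 20 mm high, yellow rim, white face, 40 mm stem along its -x. Origin: centre of the case's underside
- caliper: bystander: loose digital caliper lying flat on the right of the work, beam 230 mm along its y, 4 mm thick, with a black 12 mm high display housing and jaws reaching 48 mm towards its +x. Origin: middle of the beam, underside
Mind the look-alikes: they are no part of the job. Leave any blue or red look-alike of the pad_bushing alone. Leave any blue look-alike of the bushing alone.

How it is judged (in metres and radians):
At the end, for the whole second after the job is handed in: Each part stands upright (within 0.1 rad) and at rest on the pad with its own outline, centred on it within 10 mm (flange, bushing) or 13.5 mm (vee block, bar), the bar's length and the vee block's sides within 0.3 rad of the outline's; dial gauge and caliper are within 20 mm of where they lay (horizontal distance between flange and pad_flange below 0.01 m and z of flange in the frame of pad_flange below 0.006 m and angle between each of flange, bushing, vee_block, slot_bar's own z axis and vertical below 0.1 rad and linear speed of each of flange, bushing, vee_block, slot_bar below 0.02 m/s and horizontal distance between bushing and pad_bushing below 0.01 m and z of bushing in the frame of pad_bushing below 0.006 m and horizontal distance between vee_block and pad_vee below 0.0135 m and z of vee_block in the frame of pad_vee below 0.006 m and horizontal distance between slot_bar and pad_bar below 0.0135 m and z of slot_bar in the frame of pad_bar below 0.006 m and angle between the x axis of slot_bar and the x axis of pad_bar, either way round below 0.3 rad and (angle between the x axis of vee_block and the x axis of pad_vee, either way round below 0.3 rad or angle between the y axis of vee_block and the x axis of pad_vee, either way round below 0.3 rad) and distance of each of dial_gauge, caliper from where it was at the start of the episode below 0.02 m); the robot touches nothing.
It fails at once if the dial gauge is pushed more than 20 mm (distance of dial_gauge from where it was at the start of the episode above 0.02 m).
It fails at once if the caliper is pushed more than 20 mm (distance of caliper from where it was at the start of the episode above 0.02 m).
It also fails if it takes over 120 s, if anything falls off the work surface, if the arm or the gripper's body presses on something with over 40 N, if the wrist force passes 120 N, or if a joint passes its speed limit or range.

## Working session

There is one attempt and no reset: what is moved stays moved. The work goes in short steps, Python scripts to look and compute and a tool call to move; the robot and the scene stay as the last step left them, time stands still between calls to the robot, and variables do not carry over. Pictures are saved under pics/ and viewed, at most 14 in all, crops included, and the job is handed in when it is done.

Besides the shell and the picture viewer there is one more tool, called after "Request:" as a command line: name --argument value ..., lists and objects as JSON in quotes. jog_arm: Moves the arm, as the interface text tells. Shifts and turns lie within -1 to 1; 1 stands for 0.15 m of shift or 5 degrees of turn. Its arguments: {"type":"object","properties":{"series":{"type":"array"},"squeeze":{"type":"number"}},"required":["series"]}

```bash
mkdir -p pics; python3 - <<'E'
from bench import manip, imaging
import cv2
for n in("top","scene"):
    cv2.imwrite(f"pics/{n}0.png",imaging.snapshot(n))
    c=imaging.get_calibration(n);print(n,c)
print(manip.state())
E
```

```text
top {'camera_matrix': array([[443.98682632,   0.        , 325.27952013],
       [  0.        , 443.98682632, 205.46136799],
       [  0.        ,   0.        ,   1.        ]]), 'R': array([[ 0.00362853, -0.99998068, -0.00504667],
       [-0.99681719, -0.00321504, -0.07965643],
       [ 0.07963867,  0.00531964, -0.9968096 ]]), 't': array([ -15.09922669,  597.62031186, 1266.85357047])}
scene {'camera_matrix': array([[457.17492789,   0.        , 323.13668992],
       [  0.        , 457.17492789, 193.72201477],
       [  0.        ,   0.        ,   1.        ]]), 'R': array([[-0.62784877,  0.7783275 ,  0.00349492],
       [ 0.51407868,  0.41805185, -0.7489698 ],
       [-0.58440485, -0.46844311, -0.66259492]]), 't': array([ 376.12470182, -286.66160026, 1690.44484408])}
{'time': 0.1, 'joints': array([-1.01144432e+00,  3.85513820e-01,  6.78731446e-03, -4.16083144e-04,
       -1.19405703e+00, -2.58594014e-01]), 'dq': array([-0.00031708, -0.00080595,  0.00308819,  0.00248338, -0.00022924,
       -0.00098554]), 'joint_efforts': array([-4.79026094e-04, -3.91689813e+01,  1.87934428e+01,  4.23184812e+00,
        1.34922797e-02, -7.71039663e-05]), 'position': array([ 185.13130886, -596.77143859,  403.76054766]), 'orientation': array([-1.49736921e-01,  9.88725356e-01,  9.88558895e-04, -2.17695614e-04]), 'wrist_force': array([-0.3517283 ,  0.66382115, -0.77643503]), 'torque': array([ 0.06316245,  0.00160801, -0.00869711]), 'gripper_force': 0.0, 'finger_gap': 86.8265124562187}
```

View pics/top0.png

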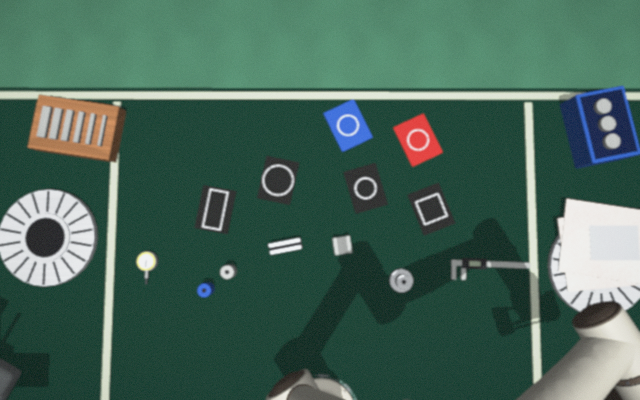

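View pics/scene0.png

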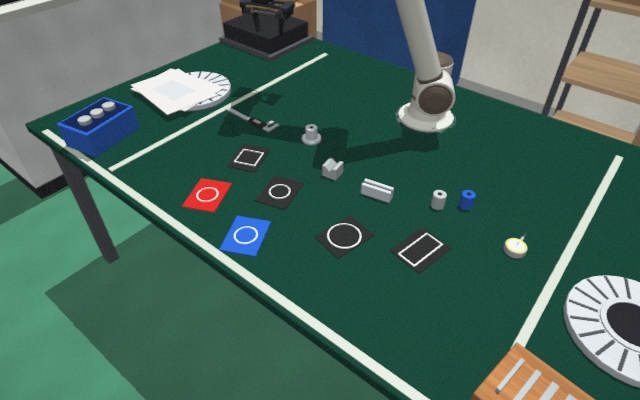

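The top view shows the pads: bar at (214,209), flange (278,180), bushing (365,188) and vee (431,209). It shows the parts: bar (285,246), vee block (342,245), flange (401,280) and bushing (227,272). The blue bushing at (204,290), the gauge (146,262) and the caliper (490,265) must be left alone. I'll enlarge the view to read these more closely.

```bash
python3 - <<'E'
import cv2
a=cv2.imread("pics/top0.png")
cv2.imwrite("pics/c1.png",cv2.resize(a[145:300,190:322],None,fx=5,fy=5,interpolation=cv2.INTER_CUBIC)[:,:][0:600*1][:600] if 0 else cv2.resize(a[150:300,190:330],None,fx=4,fy=4,interpolation=cv2.INTER_CUBIC))
cv2.imwrite("pics/c2.png",cv2.resize(a[150:300,320:460],None,fx=4,fy=4,interpolation=cv2.INTER_CUBIC))
E
```

```text
(no output)
```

View pics/c1.png

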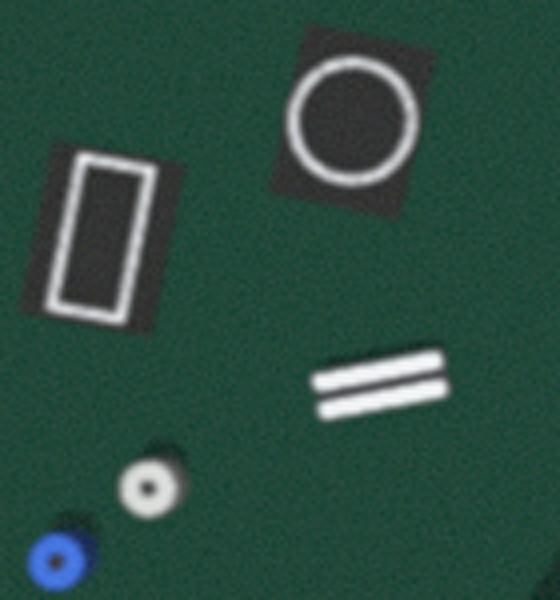

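View pics/c2.png

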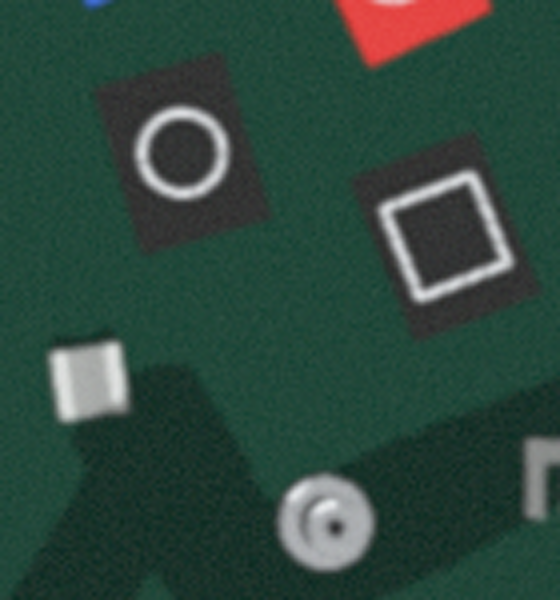

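The crops give the outline corners, the circle centres and the corners of the parts' top faces. I'll convert these to world positions.

```bash
cat > h.py <<'E'
import numpy as np
from bench import manip, imaging
from scipy.spatial.transform import Rotation as Ro
def w(c,uv,z):
    K,R,t=c["camera_matrix"],c["R"],c["t"]
    d=R.T@np.linalg.solve(K,[uv[0],uv[1],1]); o=-R.T@t
    return (o+d*(z-o[2])/d[2])[:2]
def delta(x,y,z,yaw_y):
    """world tcp target, yaw_y = world angle (deg) of closing line; print totals in jog units (tool frame)"""
    s=manip.state(); R=Ro.from_quat(s["orientation"]); M=R.as_matrix()
    a=np.radians(yaw_y); Y=np.array([np.cos(a),np.sin(a),0])
    if Y@M[:,1]<0: Y=-Y
    Z=np.array([0,0,-1.]); T=np.c_[np.cross(Y,Z),Y,Z]
    rv=(R.inv()*Ro.from_matrix(T)).as_rotvec(degrees=True)/5
    d=np.array([x,y,z])-s["position"]
    print("pos",s["position"].round(1),"rot units",rv.round(2),"shift units in CURRENT frame",(M.T@d/150).round(3),"in TARGET frame",(T.T@d/150).round(3),"t",s["time"].__round__(2))
E
python3 - <<'E'
from h import *
c=imaging.get_calibration("top")
f=lambda P,ox,z:[w(c,((u+.5)/4-.5+ox,(v+.5)/4-.5+150),z) for u,v in P]
def rect(n,P,ox,z):
    q=np.array(f(P,ox,z)); e=[q[1]-q[0],q[2]-q[1],q[2]-q[3],q[3]-q[0]]
    print(n,q.mean(0).round(1),[(round(np.hypot(*v),1),round(np.degrees(np.arctan2(v[1],v[0])),1)) for v in e])
rect("padbar",[(83,157),(153,168),(121,320),(50,306)],190,3)
rect("bar",[(312,377),(443,351),(448,394),(320,418)],190,36)
rect("padvee",[(382,211),(475,174),(511,263),(419,298)],320,3)
rect("vee",[(50,351),(122,342),(129,410),(60,421)],320,40)
for n,p,o,z in[("padfl",(352,121),190,3),("padbu",(182,153),320,3),("bu",(149,488),190,45),("fl",(336,526),320,50),("flfoot",(326,523),320,10),("blue",(56,562),190,45)]: print(n,f([p],o,z)[0].round(1))
print("gauge",w(c,(146,262),20))
E
```

```text
padbar [587.8 312.8] [(np.float64(52.8), np.float64(-98.8)), (np.float64(114.6), np.float64(169.3)), (np.float64(53.6), np.float64(-100.9)), (np.float64(112.6), np.float64(168.9))]
bar [480.4 102.2] [(np.float64(95.5), np.float64(-78.6)), (np.float64(30.9), np.float64(-172.9)), (np.float64(92.9), np.float64(-79.2)), (np.float64(29.8), np.float64(-168.1))]
padvee [ 590.7 -325.6] [(np.float64(74.4), np.float64(-68.2)), (np.float64(70.5), np.float64(-158.9)), (np.float64(72.8), np.float64(-69.1)), (np.float64(69.3), np.float64(-157.6))]
vee [483.9 -61.7] [(np.float64(51.8), np.float64(-82.7)), (np.float64(48.5), np.float64(-174.2)), (np.float64(49.7), np.float64(-80.8)), (np.float64(50.2), np.float64(-171.7))]
padfl [675.1 128.8]
padbu [ 652.  -130.8]
bu [407.3 264.5]
fl [ 383.2 -233.9]
flfoot [ 381.8 -233.5]
blue [355.4 329. ]
gauge [432.26779123 504.86188571]
```

```bash
python3 -c "
from h import *
delta(383,-233.9,196,107.2)"
```

```text
pos [ 185.1 -596.8  403.8] rot units [ 0.02 -0.    0.  ] shift units in CURRENT frame [-1.976  1.917  1.389] in TARGET frame [-1.975  1.921  1.385] t 0.1
```

Request:
jog_arm --series '[[[-0.18,0.175,0.04],[0,0,0],1],[[-0.18,0.175,0.04],[0,0,0],1],[[-0.18,0.175,0.04],[0,0,0],1],[[-0.18,0.175,0.04],[0,0,0],1],[[-0.18,0.175,0.04],[0,0,0],1],[[-0.18,0.175,0.04],[0,0,0],1],[[-0.18,0.175,0.04],[0,0,0],1],[[-0.18,0.175,0.04],[0,0,0],1],[[-0.18,0.175,0.04],[0,0,0],1],[[-0.18,0.175,0.04],[0,0,0],1],[[-0.18,0.175,0.04],[0,0,0],1],[[0,0,0],[0,0,0],1]]'

```text
time: 1.1
position: [385.1, -229.1, 337.8]
orientation: [-0.153, 0.988, 0.001, -0.0]
wrist_force: [0.3, -0.7, 0.2]
finger_gap: 86.8
gripper_force: 0.0
```

```bash
python3 -c "
from h import *
import cv2
delta(383,-233.9,196,107.2)
cv2.imwrite('pics/w1.png',imaging.snapshot('wrist'))
c=imaging.get_calibration('wrist')
p=c['camera_matrix']@(c['R']@np.array([383,-233.9,50])+c['t']);print(p[:2]/p[2])"
```

```text
pos [ 385.1 -229.1  337.8] rot units [ 0.01 -0.    0.08] shift units in CURRENT frame [ 0.023 -0.028  0.945] in TARGET frame [ 0.023 -0.027  0.945] t 1.1
[318.74633751 203.11791385]
```

View pics/w1.png

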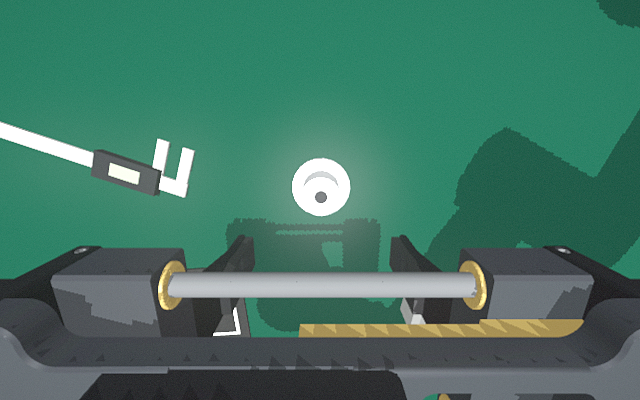

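The dot on the flange hub is at (320.5,197), and I had predicted (319,203). I'll turn that into a position.

```bash
python3 -c "
from h import *
c=imaging.get_calibration('wrist')
print(c['camera_matrix'][0,0],w(c,(320.5,197),50),w(c,(320.5,187),10),manip.state()['position'],-c['R'].T@c['t'])
delta(386,-236,196,107.2)"
```

```text
278.27602906406787 [ 376.42239638 -234.12407966] [ 375.56648009 -234.50991586] [ 384.37568651 -230.63330403  338.17095536] [ 307.44570307 -254.98791974  317.36547   ]
pos [ 384.4 -230.6  338.2] rot units [ 0.01 -0.01  0.07] shift units in CURRENT frame [-0.    -0.038  0.948] in TARGET frame [ 0.    -0.037  0.948] t 1.15
```

Request:
jog_arm --series '[[[0.02,-0.02,0.16],[0,0,0],1],[[0,0,0.16],[0,0,0],1],[[0,0,0.16],[0,0,0],1],[[0,0,0.16],[0,0,0],1],[[0,0,0.16],[0,0,0],1],[[0,0,0.1],[0,0,0],1],[[0,0,0.04],[0,0,0],1],[[0,0,0],[0,0,0],1],[[0,0,0],[0,0,0],1]]'

```text
time: 1.9
position: [381.4, -237.4, 198.1]
orientation: [-0.15, 0.989, -0.0, 0.0]
wrist_force: [0.1, -0.7, 0.0]
finger_gap: 87.3
gripper_force: 0.0
```

```bash
python3 -c "
from h import *
import cv2
delta(383,-233.9,196,107.2)
cv2.imwrite('pics/w2.png',imaging.snapshot('wrist'))"
```

```text
pos [ 381.4 -237.4  198.1] rot units [-0.  0.  0.] shift units in CURRENT frame [-0.017  0.019  0.014] in TARGET frame [-0.017  0.019  0.014] t 1.9
```

View pics/w2.png

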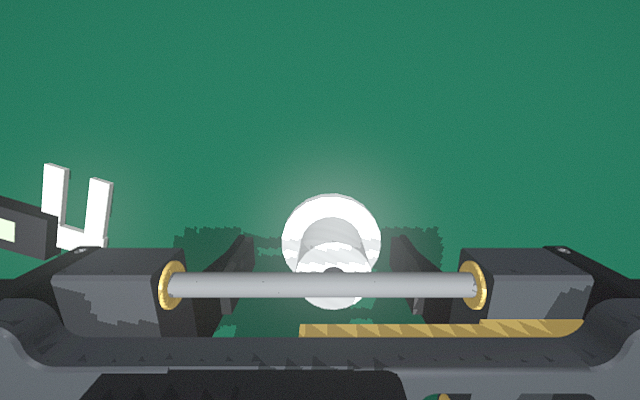

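The hub sits between the fingers, slightly to the right, with its dot at about (333,269). Before closing I'll correct for this.

```bash
python3 -c "
from h import *
c=imaging.get_calibration('wrist')
print(w(c,(333,269),50),w(c,(331,240),10))"
```

```text
[ 372.8054089  -234.19634561] [ 374.28117413 -233.48490085]
```

Request:
jog_arm --series '[[[-0.017,0.02,0],[0,0,0],1],[[0,0,0],[0,0,0],0.2],[[0,0,0],[0,0,0],-0.2],[[0,0,0],[0,0,0],-1],[[0,0,0],[0,0,0],-1],[[0,0,0],[0,0,0],-1],[[0,0,0],[0,0,0],-1],[[0,0,0],[0,0,0],-1],[[0,0,0],[0,0,0],-1],[[0,0,0],[0,0,0],-1]]' --squeeze 25

```text
time: 2.78
position: [382.7, -233.2, 197.7]
orientation: [-0.15, 0.989, 0.0, -0.0]
wrist_force: [0.5, 1.3, 0.5]
finger_gap: 39.4
gripper_force: 25.0
```

```bash
python3 -c "
from h import *
delta(675.1,128.8,270,107.2)"
```

```text
pos [ 382.7 -233.2  197.7] rot units [ 0.01 -0.01  0.  ] shift units in CURRENT frame [-2.576  1.728 -0.483] in TARGET frame [-2.576  1.729 -0.482] t 2.78
```

Request:
jog_arm --series '[[[0,0,-0.14],[0,0,0],-1],[[0,0,-0.14],[0,0,0],-1],[[0,0,-0.14],[0,0,0],-1],[[0,0,-0.12],[0,0,0],-1],[[-0.16,0.108,0],[0,0,0],-1],[[-0.16,0.108,0],[0,0,0],-1],[[-0.16,0.108,0],[0,0,0],-1],[[-0.16,0.108,0],[0,0,0],-1],[[-0.16,0.108,0],[0,0,0],-1],[[-0.16,0.108,0],[0,0,0],-1],[[-0.16,0.108,0],[0,0,0],-1],[[-0.16,0.108,0],[0,0,0],-1]]'

```text
time: 3.78
position: [528.2, -51.4, 278.0]
orientation: [-0.15, 0.989, 0.0, -0.001]
wrist_force: [0.7, -0.6, -2.3]
finger_gap: 39.6
gripper_force: 25.0
```

Request:
jog_arm --series '[[[-0.16,0.108,0],[0,0,0],-1],[[-0.16,0.108,0],[0,0,0],-1],[[-0.16,0.108,0],[0,0,0],-1],[[-0.16,0.108,0],[0,0,0],-1],[[-0.16,0.108,0],[0,0,0],-1],[[-0.16,0.108,0],[0,0,0],-1],[[-0.12,0.108,0],[0,0,0],-1],[[-0.06,0.1,0],[0,0,0],-1],[[0,0,0],[0,0,0],-1],[[0,0,0],[0,0,0],-1]]'

```text
time: 4.62
position: [652.5, 121.4, 277.5]
orientation: [-0.15, 0.989, -0.0, -0.001]
wrist_force: [0.2, -0.2, -3.2]
finger_gap: 39.3
gripper_force: 25.0
```

```bash
python3 -c "
from h import *
import cv2
delta(675.1,128.8,202,107.2)
c=imaging.get_calibration('wrist')
cv2.imwrite('pics/w3.png',imaging.snapshot('wrist'))
for q in[(675.1,128.8,3)]:
  p=c['camera_matrix']@(c['R']@np.array(q)+c['t']);print(p[:2]/p[2])"
```

```text
pos [652.5 121.4 277.5] rot units [ 0.   -0.03  0.02] shift units in CURRENT frame [-0.16   0.002  0.503] in TARGET frame [-0.158  0.002  0.503] t 4.62
[321.99392849 232.96372123]
```

View pics/w3.png

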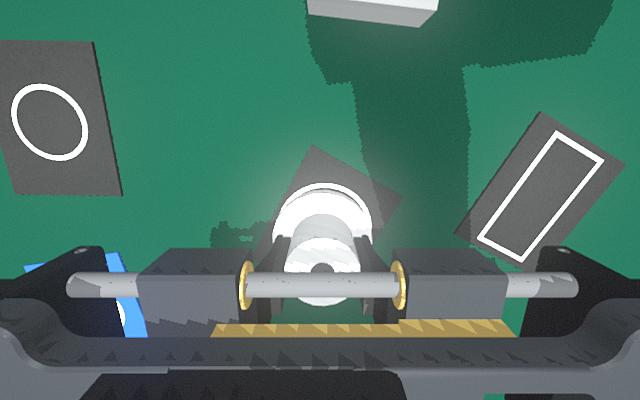

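The flange is held upright with its dot at (322,270). The bushing circle is at (50,121) and the bar outline's centre is at (541,196). I'll use these to measure the offset between the wrist and top calibrations.

```bash
python3 -c "
from h import *
c=imaging.get_calibration('wrist')
print('padbu',w(c,(50,121.5),3),'padbar',w(c,(541,197),3))
M=Ro.from_quat(manip.state()['orientation']).as_matrix();p=manip.state()['position']
d=w(c,(322,270),130.5);print('dot',d,M.T@np.r_[d-p[:2],0])"
```

```text
padbu [ 645.05758327 -130.1669835 ] padbar [579.00549024 315.06920653]
dot [644.41934003 118.3100788 ] [8.26029931 0.1233791  0.02219628]
```

Request:
jog_arm --series '[[[-0.08,0,0.06],[0,0,0],-1],[[-0.08,0,0.1],[0,0,0],-1],[[0,0,0.1],[0,0,0],-1],[[0,0,0.1],[0,0,0],-1],[[0,0,0.08],[0,0,0],-1],[[0,0,0.05],[0,0,0],-1],[[0,0,0.01],[0,0,0],-1],[[0,0,0],[0,0,0],-1],[[0,0,0],[0,0,0],-1]]'

```text
time: 5.42
position: [676.3, 127.7, 204.7]
orientation: [-0.15, 0.989, 0.0, 0.001]
wrist_force: [0.7, -0.0, -2.1]
finger_gap: 39.4
gripper_force: 25.0
```

```bash
python3 -c "
from h import *
delta(675.1,128.8,201,107.2)"
```

```text
pos [676.3 127.7 204.7] rot units [-0.    0.02  0.01] shift units in CURRENT frame [0.006 0.009 0.025] in TARGET frame [0.006 0.009 0.025] t 5.42
```

Request:
jog_arm --series '[[[0.006,0.008,0.012],[0,0,0],-1],[[0,0,0.01],[0,0,0],-1],[[0,0,0],[0,0,0],-1],[[0,0,0],[0,0,0],0],[[0,0,0],[0,0,0],0.5],[[0,0,0],[0,0,0],1],[[0,0,0],[0,0,0],1],[[0,0,-0.1],[0,0,0],1],[[0,0,-0.14],[0,0,0],1],[[0,0,-0.16],[0,0,0],1],[[0,0,-0.16],[0,0,0],1],[[0,0,0],[0,0,0],1]]'

```text
time: 6.42
position: [676.4, 129.1, 291.0]
orientation: [-0.15, 0.989, 0.0, 0.006]
wrist_force: [1.2, 0.1, 0.5]
finger_gap: 84.4
gripper_force: 0.0
```

```bash
python3 -c "
from h import *
delta(407.3,264.5,290,107.2)"
```

```text
pos [676.4 129.1 291. ] rot units [-0.01  0.13  0.02] shift units in CURRENT frame [ 1.444  1.396 -0.011] in TARGET frame [1.447 1.393 0.007] t 6.42
```

```bash
python3 -c "
from h import *
delta(407.3,264.5,290,80)"
```

```text
pos [676.4 129.1 291. ] rot units [0.02 0.13 5.46] shift units in CURRENT frame [ 1.444  1.396 -0.011] in TARGET frame [1.924 0.578 0.007] t 6.42
```

Request:
jog_arm --series '[[[0.14,0.14,0],[0,0,0],1],[[0.145,0.14,0],[0,0,0],1],[[0.145,0.14,0],[0,0,0],1],[[0.145,0.14,0],[0,0,0],1],[[0.145,0.14,0],[0,0,0],0.5],[[0.145,0.14,0],[0,0,0],0.5],[[0.145,0.14,0],[0,0,0],0.5],[[0.145,0.14,0],[0,0,0],0.5],[[0.145,0.14,0],[0,0,0],0.5],[[0.145,0.135,0],[0,0,0],0.5],[[0,0,0],[0,0,0.9],0.5],[[0,0,0],[0,0,0.9],0.5]]'

```text
time: 7.42
position: [404.5, 265.0, 284.9]
orientation: [-0.072, 0.997, 0.0, 0.0]
wrist_force: [0.4, 0.0, -0.3]
finger_gap: 65.3
gripper_force: 0.0
```

Request:
jog_arm --series '[[[0,0,0],[0,0,0.9],0.5],[[0,0,0],[0,0,0.9],0.5],[[0,0,0],[0,0,0.9],0.5],[[0,0,0],[0,0,0.9],0.5],[[0,0,0],[0,0,0],0.5],[[0,0,0],[0,0,0],0.5],[[0,0,0],[0,0,0],0.5]]'

```text
time: 8.0
position: [405.8, 264.3, 284.5]
orientation: [0.084, 0.996, 0.0, 0.0]
wrist_force: [0.1, 0.8, 0.5]
finger_gap: 65.5
gripper_force: 0.0
```

```bash
python3 -c "
from h import *
delta(407.3,264.5,190,80)
c=imaging.get_calibration('wrist')
import cv2;i=imaging.snapshot('top');cv2.imwrite('pics/t2.png',cv2.resize(i[150:300,200:400],None,fx=4,fy=4,interpolation=cv2.INTER_CUBIC))
cv2.imwrite('pics/w4.png',imaging.snapshot('wrist'))"
```

```text
pos [405.8 264.3 284.5] rot units [0.   0.   0.07] shift units in CURRENT frame [-0.009  0.003  0.63 ] in TARGET frame [-0.009  0.003  0.63 ] t 8.0
```

View pics/t2.png

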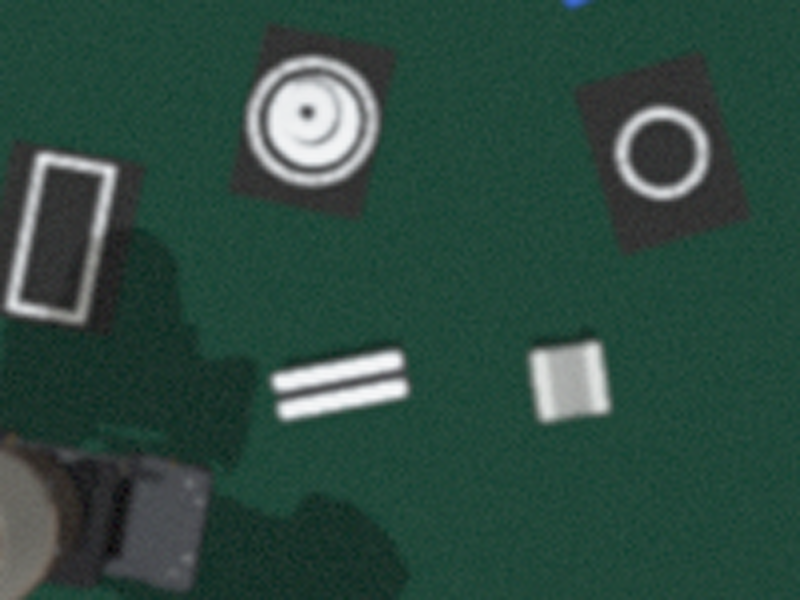

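The flange is centred in the large circle at (312,121), so that placement is good. The bushing is next.

Request:
jog_arm --series '[[[-0.009,0,0.14],[0,0,0],0.5],[[0,0,0.14],[0,0,0],0.5],[[0,0,0.14],[0,0,0],0.5],[[0,0,0.12],[0,0,0],0.5],[[0,0,0.08],[0,0,0],0.5],[[0,0,0.01],[0,0,0],0.5],[[0,0,0],[0,0,0],0.2],[[0,0,0],[0,0,0],-1],[[0,0,0],[0,0,0],-1],[[0,0,0],[0,0,0],-1],[[0,0,0],[0,0,0],-1],[[0,0,0],[0,0,0],-1]]'

```text
time: 9.1
position: [407.4, 264.5, 190.8]
orientation: [0.085, 0.996, 0.001, 0.001]
wrist_force: [-1.1, 1.4, 2.6]
finger_gap: 37.2
gripper_force: 25.0
```

```bash
python3 -c "
from h import *
delta(652,-130.8,270,80)"
```

```text
pos [407.4 264.5 190.8] rot units [0.02 0.01 0.05] shift units in CURRENT frame [-2.054 -2.32  -0.531] in TARGET frame [-2.063 -2.312 -0.528] t 9.1
```

Request:
jog_arm --series '[[[0,0,-0.14],[0,0,0],-1],[[0,0,-0.14],[0,0,0],-1],[[0,0,-0.14],[0,0,0],-1],[[0,0,-0.12],[0,0,0],-1],[[-0.128,-0.145,0],[0,0,0],-1],[[-0.128,-0.145,0],[0,0,0],-1],[[-0.128,-0.145,0],[0,0,0],-1],[[-0.128,-0.145,0],[0,0,0],-1],[[-0.128,-0.145,0],[0,0,0],-1],[[-0.128,-0.145,0],[0,0,0],-1],[[-0.128,-0.145,0],[0,0,0],-1],[[-0.128,-0.145,0],[0,0,0],-1]]'

```text
time: 10.1
position: [529.0, 65.0, 270.5]
orientation: [0.085, 0.996, -0.0, -0.001]
wrist_force: [0.4, 0.5, -3.6]
finger_gap: 37.5
gripper_force: 25.0
```

Request:
jog_arm --series '[[[-0.128,-0.145,0],[0,0,0],-1],[[-0.128,-0.145,0],[0,0,0],-1],[[-0.128,-0.145,0],[0,0,0],-1],[[-0.128,-0.145,0],[0,0,0],-1],[[-0.128,-0.145,0],[0,0,0],-1],[[-0.128,-0.145,0],[0,0,0],-1],[[-0.128,-0.145,0],[0,0,0],-1],[[-0.128,-0.145,0],[0,0,0],-1],[[0,0,0],[0,0,0],-1],[[0,0,0],[0,0,0],-1],[[0,0,0],[0,0,0],-1]]'

```text
time: 11.02
position: [650.1, -130.9, 269.8]
orientation: [0.086, 0.996, 0.0, -0.001]
wrist_force: [-0.7, -0.2, -2.6]
finger_gap: 37.5
gripper_force: 25.0
```

```bash
python3 -c "
from h import *
delta(652,-130.8,194.5,80)"
```

```text
pos [ 650.1 -130.9  269.8] rot units [ 0.   -0.03  0.04] shift units in CURRENT frame [-0.014  0.003  0.502] in TARGET frame [-0.012  0.003  0.502] t 11.02
```

Request:
jog_arm --series '[[[-0.013,0,0.1],[0,0,0],-1],[[0,0,0.12],[0,0,0],-1],[[0,0,0.12],[0,0,0],-1],[[0,0,0.1],[0,0,0],-1],[[0,0,0.04],[0,0,0],-1],[[0,0,0.01],[0,0,0],-1],[[0,0,0],[0,0,0],-1],[[0,0,0],[0,0,0],-1],[[0,0,0],[0,0,0],-1]]'

```text
time: 11.77
position: [653.2, -131.1, 198.9]
orientation: [0.085, 0.996, 0.0, 0.001]
wrist_force: [-0.8, 0.1, -2.7]
finger_gap: 37.5
gripper_force: 25.0
```

Request:
jog_arm --series '[[[0.007,0.002,0.016],[0,0,0],-1],[[0,0,0.014],[0,0,0],-1],[[0,0,0],[0,0,0],-1],[[0,0,0],[0,0,0],-0.2],[[0,0,0],[0,0,0],0.5],[[0,0,0],[0,0,0],0.8],[[0,0,0],[0,0,0],0.8],[[0,0,-0.1],[0,0,0],1],[[0,0,-0.14],[0,0,0],1],[[0,0,-0.16],[0,0,0],1],[[0,0,-0.16],[0,0,0],1],[[0,0,0],[0,0,0],1]]'

```text
time: 12.77
position: [653.5, -131.1, 282.8]
orientation: [0.084, 0.996, -0.0, 0.005]
wrist_force: [1.1, 0.7, 1.7]
finger_gap: 81.9
gripper_force: 0.0
```

```bash
python3 -c "
from h import *
delta(483.9,-61.7,280,98)"
```

```text
pos [ 653.5 -131.1  282.8] rot units [-0.02  0.12 -3.54] shift units in CURRENT frame [1.192 0.266 0.006] in TARGET frame [1.055 0.616 0.019] t 12.77
```

Request:
jog_arm --series '[[[0.149,0.033,0],[0,0,0],1],[[0.149,0.033,0],[0,0,0],1],[[0.149,0.033,0],[0,0,0],1],[[0.149,0.033,0],[0,0,0],1],[[0.149,0.033,0],[0,0,0],1],[[0.149,0.033,0],[0,0,0],1],[[0.149,0.033,0],[0,0,0],1],[[0.149,0.033,0],[0,0,0],1],[[0,0,0],[0,0,-0.9],1],[[0,0,0],[0,0,-0.9],1],[[0,0,0],[0,0,-0.9],1],[[0,0,0],[0,0,-0.85],1]]'

```text
time: 13.77
position: [482.2, -61.4, 277.0]
orientation: [-0.072, 0.997, 0.0, 0.0]
wrist_force: [-0.4, 0.1, 0.2]
finger_gap: 87.0
gripper_force: 0.0
```

Request:
jog_arm --series '[[[0,0,0],[0,0,0],1],[[0,0,0],[0,0,0],1],[[0,0,0],[0,0,0],1]]'

```text
time: 14.02
position: [482.3, -61.5, 276.9]
orientation: [-0.069, 0.998, -0.0, -0.0]
wrist_force: [-0.3, -0.1, -1.1]
finger_gap: 87.1
gripper_force: 0.0
```

```bash
python3 -c "
from h import *
delta(483.9,-61.7,189,98)
import cv2
cv2.imwrite('pics/w5.png',imaging.snapshot('wrist'))"
```

```text
pos [482.3 -61.5 276.9] rot units [-0.   -0.   -0.02] shift units in CURRENT frame [-0.01  -0.003  0.586] in TARGET frame [-0.01  -0.003  0.586] t 14.02
```

View pics/w5.png

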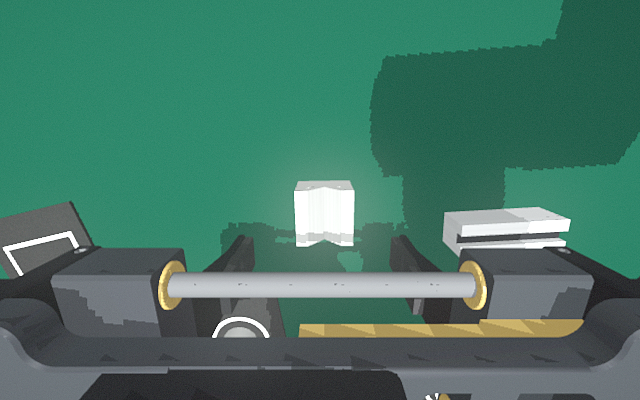

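The vee block is centred between the fingers and square to them at about (324,213). I'll go down and grip it.

Request:
jog_arm --series '[[[-0.01,0,0.14],[0,0,0],1],[[0,0,0.14],[0,0,0],1],[[0,0,0.14],[0,0,0],1],[[0,0,0.1],[0,0,0],1],[[0,0,0.06],[0,0,0],1],[[0,0,0.01],[0,0,0],0.7],[[0,0,0],[0,0,0],0.4],[[0,0,0],[0,0,0],-1],[[0,0,0],[0,0,0],-1],[[0,0,0],[0,0,0],-1],[[0,0,0],[0,0,0],-1],[[0,0,0],[0,0,0],-1]]' --squeeze 35

```text
time: 15.07
position: [484.1, -61.0, 189.1]
orientation: [-0.07, 0.998, 0.0, 0.001]
wrist_force: [0.1, 4.2, 1.4]
finger_gap: 48.0
gripper_force: 2.2
```

```bash
python3 -c "
from h import *
delta(590.7,-325.6,270,111.5)"
```

```text
pos [484.1 -61.  189.1] rot units [ 0.    0.02 -2.7 ] shift units in CURRENT frame [-0.46  -1.845 -0.539] in TARGET frame [-0.015 -1.902 -0.539] t 15.07
```

Request:
jog_arm --series '[[[0,0,0],[0,0,0],-1],[[0,0,0],[0,0,0],-1],[[0,0,-0.14],[0,0,0],-1],[[0,0,-0.14],[0,0,0],-1],[[0,0,-0.14],[0,0,0],-1],[[0,0,-0.12],[0,0,0],-1],[[-0.035,-0.142,0],[0,0,0],-1],[[-0.035,-0.142,0],[0,0,0],-1],[[-0.035,-0.142,0],[0,0,0],-1],[[-0.035,-0.142,0],[0,0,0],-1],[[-0.035,-0.142,0],[0,0,0],-1],[[-0.035,-0.142,0],[0,0,0],-1]]'

```text
time: 16.07
position: [531.8, -184.4, 267.2]
orientation: [-0.069, 0.998, 0.001, -0.002]
wrist_force: [-0.6, 0.1, -6.5]
finger_gap: 47.7
gripper_force: 35.0
```

Request:
jog_arm --series '[[[-0.035,-0.142,0],[0,0,0],-1],[[-0.035,-0.142,0],[0,0,0],-1],[[-0.035,-0.142,0],[0,0,0],-1],[[-0.035,-0.142,0],[0,0,0],-1],[[-0.035,-0.142,0],[0,0,0],-1],[[-0.035,-0.142,0],[0,0,0],-1],[[-0.035,-0.142,0],[0,0,0],-1],[[0,0,0],[0,0,-0.9],-1],[[0,0,0],[0,0,-0.9],-1],[[0,0,0],[0,0,-0.9],-1],[[0,0,0],[0,0,0],-1],[[0,0,0],[0,0,0],-1]]'

```text
time: 17.07
position: [589.0, -325.8, 267.0]
orientation: [-0.185, 0.983, 0.001, -0.002]
wrist_force: [-0.3, 0.6, -6.5]
finger_gap: 47.8
gripper_force: 35.0
```

```bash
python3 -c "
from h import *
delta(590.7,-325.6,193,111.5)"
```

```text
pos [ 589.  -325.8  267. ] rot units [ 0.04 -0.04 -0.04] shift units in CURRENT frame [-0.013 -0.004  0.493] in TARGET frame [-0.011 -0.003  0.493] t 17.07
```

Request:
jog_arm --series '[[[-0.008,0,0.1],[0,0,0],-1],[[0,0,0.12],[0,0,0],-1],[[0,0,0.12],[0,0,0],-1],[[0,0,0.1],[0,0,0],-1],[[0,0,0.03],[0,0,0],-1],[[0,0,0.01],[0,0,0],-1],[[0,0,0],[0,0,0],-1],[[0,0,0],[0,0,0],-1],[[0,0,0],[0,0,0],-1]]'

```text
time: 17.82
position: [591.5, -325.7, 198.9]
orientation: [-0.186, 0.982, -0.001, 0.001]
wrist_force: [0.1, 0.6, -7.0]
finger_gap: 47.6
gripper_force: 35.0
```

Request:
jog_arm --series '[[[0.004,0,0.02],[0,0,0],-1],[[0,0,0.02],[0,0,0],-1],[[0,0,0],[0,0,0],-1],[[0,0,0],[0,0,0],0.2],[[0,0,0],[0,0,0],0.6],[[0,0,0],[0,0,0],1],[[0,0,0],[0,0,0],1],[[0,0,-0.1],[0,0,0],1],[[0,0,-0.14],[0,0,0],1],[[0,0,-0.16],[0,0,0],1],[[0,0,-0.16],[0,0,0],1],[[0,0,0],[0,0,0],1]]'

```text
time: 18.82
position: [592.0, -326.5, 282.1]
orientation: [-0.187, 0.982, -0.003, 0.005]
wrist_force: [1.1, -0.4, 0.6]
finger_gap: 86.2
gripper_force: 0.0
```

```bash
python3 -c "
from h import *
delta(480.4,102.2,280,12)
delta(480.4,102.2,280,111.5)
print(manip.state()['joints'])"
```

```text
pos [ 592.  -326.5  282.1] rot units [-1.400e-01  1.000e-02 -1.609e+01] shift units in CURRENT frame [-0.359  2.931 -0.008] in TARGET frame [-2.95   0.134  0.014] t 18.82
pos [ 592.  -326.5  282.1] rot units [-0.1   0.09  0.01] shift units in CURRENT frame [-0.359  2.931 -0.008] in TARGET frame [-0.355  2.932  0.014] t 18.82
[-0.26493502  0.56540648 -0.01582856  0.00261146 -0.97821558 -0.93086042]
```

Request:
jog_arm --series '[[[-0.03,0.244,0],[0,0,0],1],[[-0.03,0.244,0],[0,0,0],1],[[-0.03,0.244,0],[0,0,0],1],[[-0.03,0.244,0],[0,0,0],1],[[-0.03,0.244,0],[0,0,0],1],[[-0.03,0.244,0],[0,0,0],1],[[-0.03,0.244,0],[0,0,0],1],[[-0.03,0.244,0],[0,0,0],1],[[-0.03,0.244,0],[0,0,0],1],[[-0.03,0.244,0],[0,0,0],1],[[-0.03,0.244,0],[0,0,0],1],[[-0.03,0.244,0],[0,0,0],1]]'

```text
time: 19.82
position: [479.1, 104.3, 275.9]
orientation: [-0.187, 0.982, 0.0, 0.001]
wrist_force: [0.3, -0.6, 0.5]
finger_gap: 86.7
gripper_force: 0.0
```

Request:
jog_arm --series '[[[0,0,0],[0,0,-1],1],[[0,0,0],[0,0,-1],1],[[0,0,0],[0,0,-1],1],[[0,0,0],[0,0,-1],1],[[0,0,0],[0,0,-1],1],[[0,0,0],[0,0,-1],1],[[0,0,0],[0,0,-1],1],[[0,0,0],[0,0,-1],1],[[0,0,0],[0,0,-1],1],[[0,0,0],[0,0,-1],1],[[0,0,0],[0,0,-1],1],[[0,0,0],[0,0,-1],1]]'

```text
time: 20.82
position: [479.9, 102.7, 275.8]
orientation: [-0.654, 0.756, -0.0, 0.0]
wrist_force: [-0.2, 0.4, -0.2]
finger_gap: 86.7
gripper_force: 0.0
```

Request:
jog_arm --series '[[[0,0,0],[0,0,-1],1],[[0,0,0],[0,0,-1],1],[[0,0,0],[0,0,-1],1],[[0,0,0],[0,0,-0.9],1],[[0,0,0],[0,0,0],1],[[0,0,0],[0,0,0],1],[[0,0,0],[0,0,0],1]]'

```text
time: 21.4
position: [479.8, 102.7, 275.6]
orientation: [0.771, -0.637, 0.0, -0.0]
wrist_force: [-0.5, 1.1, -0.7]
finger_gap: 87.2
gripper_force: 0.0
```

```bash
python3 -c "
from h import *
delta(480.4,102.2,188,11)
import cv2
cv2.imwrite('pics/w6.png',imaging.snapshot('wrist'))
c=imaging.get_calibration('wrist')
p=c['camera_matrix']@(c['R']@np.array([480.4,102.2,36])+c['t']);print(p[:2]/p[2])"
```

```text
pos [479.8 102.7 275.6] rot units [-0.    0.   -0.02] shift units in CURRENT frame [ 0.004 -0.003  0.584] in TARGET frame [ 0.004 -0.003  0.584] t 21.4
[319.80250222 219.65199107]
```

View pics/w6.png

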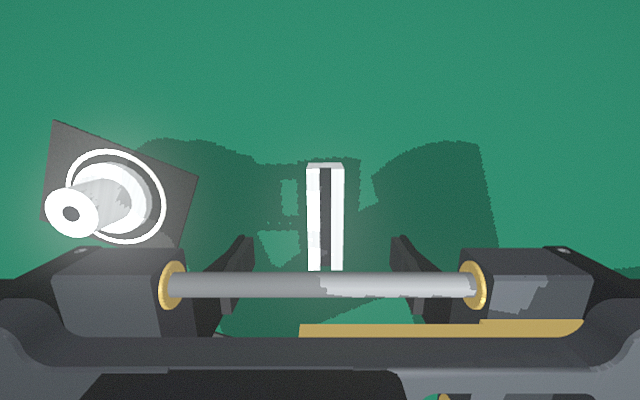

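The bar is aligned with the fingers. Its centre is at column 325 where I predicted 320, about 4 mm, so I'll shift by that and grip it.

Request:
jog_arm --series '[[[0.004,0.022,0.14],[0,0,0],1],[[0,0,0.14],[0,0,0],1],[[0,0,0.14],[0,0,0],1],[[0,0,0.1],[0,0,0],0.6],[[0,0,0.06],[0,0,0],0.4],[[0,0,0.004],[0,0,0],0.2],[[0,0,0],[0,0,0],0],[[0,0,0],[0,0,0],-1],[[0,0,0],[0,0,0],-1],[[0,0,0],[0,0,0],-1],[[0,0,0],[0,0,0],-1],[[0,0,0],[0,0,0],-1]]' --squeeze 30

```text
time: 22.45
position: [476.8, 101.5, 188.4]
orientation: [0.772, -0.636, 0.0, -0.001]
wrist_force: [0.0, 0.3, -0.4]
finger_gap: 34.8
gripper_force: 0.0
```

Request:
jog_arm --series '[[[0,0,0],[0,0,0],-1],[[0,0,0],[0,0,0],-1],[[0,0,-0.14],[0,0,0],-1],[[0,0,-0.14],[0,0,0],-1],[[0,0,-0.14],[0,0,0],-1],[[0,0,-0.12],[0,0,0],-1],[[0,0,0],[0,0,0],-1],[[0,0,0],[0,0,0],-1]]'

```text
time: 23.12
position: [476.4, 101.4, 268.9]
orientation: [0.771, -0.636, -0.0, -0.001]
wrist_force: [-0.6, 0.3, -3.5]
finger_gap: 29.7
gripper_force: 30.0
```

```bash
python3 -c "
from h import *
delta(584.5,313,270,79)"
```

```text
pos [476.4 101.4 268.9] rot units [-1.000e-02  0.000e+00 -1.361e+01] shift units in CURRENT frame [-1.248 -0.976 -0.005] in TARGET frame [ 0.438 -1.522 -0.007] t 23.12
```

Request:
jog_arm --series '[[[-0.125,-0.098,0],[0,0,0],-1],[[-0.125,-0.098,0],[0,0,0],-1],[[-0.125,-0.098,0],[0,0,0],-1],[[-0.125,-0.098,0],[0,0,0],-1],[[-0.125,-0.098,0],[0,0,0],-1],[[-0.125,-0.098,0],[0,0,0],-1],[[-0.125,-0.098,0],[0,0,0],-1],[[-0.125,-0.098,0],[0,0,0],-1],[[-0.125,-0.098,0],[0,0,0],-1],[[-0.125,-0.098,0],[0,0,0],-1],[[0,0,0],[0,0,-0.8],-1],[[0,0,0],[0,0,-0.8],-1]]'

```text
time: 24.12
position: [585.0, 314.5, 264.9]
orientation: [0.815, -0.579, -0.001, 0.003]
wrist_force: [0.0, -0.6, -3.2]
finger_gap: 29.9
gripper_force: 30.0
```

Request:
jog_arm --series '[[[0,0,0],[0,0,-1],-1],[[0,0,0],[0,0,-1],-1],[[0,0,0],[0,0,-1],-1],[[0,0,0],[0,0,-1],-1],[[0,0,0],[0,0,-1],-1],[[0,0,0],[0,0,-1],-1],[[0,0,0],[0,0,-1],-1],[[0,0,0],[0,0,-1],-1],[[0,0,0],[0,0,-1],-1],[[0,0,0],[0,0,-1],-1],[[0,0,0],[0,0,-1],-1],[[0,0,0],[0,0,-1],-1]]'

```text
time: 25.12
position: [584.6, 313.1, 265.4]
orientation: [0.996, -0.094, -0.002, 0.002]
wrist_force: [0.2, -0.1, -2.9]
finger_gap: 29.8
gripper_force: 30.0
```

Request:
jog_arm --series '[[[0,0,0],[0,0,0],-1],[[0,0,0],[0,0,0],-1],[[0,0,0],[0,0,0],-1]]'

```text
time: 25.37
position: [585.0, 313.4, 267.2]
orientation: [0.995, -0.097, -0.001, 0.001]
wrist_force: [0.1, 0.7, -2.9]
finger_gap: 30.1
gripper_force: 30.0
```

```bash
python3 -c "
from h import *
delta(584.5,313,197,79)
import cv2
cv2.imwrite('pics/w7.png',imaging.snapshot('wrist'))"
```

```text
pos [585.  313.4 267.2] rot units [ 0.02  0.02 -0.03] shift units in CURRENT frame [-0.002  0.002  0.468] in TARGET frame [-0.003  0.003  0.468] t 25.37
```

View pics/w7.png

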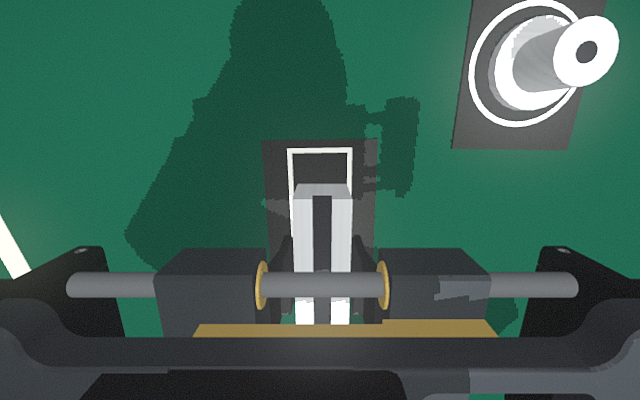

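The bar is lined up inside the rectangle: outline columns 290–351, bar 294–353. I'll lower it.

Request:
jog_arm --series '[[[0,0,0.1],[0,0,0],-1],[[0,0,0.12],[0,0,0],-1],[[0,0,0.12],[0,0,0],-1],[[0,0,0.1],[0,0,0],-1],[[0,0,0.03],[0,0,0],-1],[[0,0,0],[0,0,0],-1],[[0,0,0],[0,0,0],-1],[[0,0,0],[0,0,0],-1]]'

```text
time: 26.08
position: [585.7, 313.9, 199.6]
orientation: [0.995, -0.096, 0.001, -0.001]
wrist_force: [-0.4, 0.5, -2.2]
finger_gap: 29.7
gripper_force: 30.0
```

Another 7.5 mm down (0.05), then release and clear the arm out of the view.

Request:
jog_arm --series '[[[0,0,0.025],[0,0,0],-1],[[0,0,0.025],[0,0,0],-1],[[0,0,0],[0,0,0],-1],[[0,0,0],[0,0,0],0],[[0,0,0],[0,0,0],0.4],[[0,0,0],[0,0,0],0.4],[[0,0,0],[0,0,0],0.4],[[0,0,-0.1],[0,0,0],0.4],[[0,0,-0.16],[0,0,0],0.6],[[0,0,-0.2],[0,0,0],0.6],[[0,0,-0.2],[0,0,0],0.6],[[0,0,-0.1],[0,0,0],0.6]]'

```text
time: 27.08
position: [586.0, 313.9, 309.5]
orientation: [0.995, -0.096, 0.003, -0.002]
wrist_force: [0.6, 1.2, 0.4]
finger_gap: 68.8
gripper_force: 0.0
```

Request:
jog_arm --series '[[[-0.2,0,0],[0,0,0],0.6],[[-0.2,0,0],[0,0,0],0.6],[[-0.2,0,0],[0,0,0],0.6],[[-0.2,0,0],[0,0,0],0.6],[[-0.2,0,0],[0,0,0],0.6],[[-0.2,0,0],[0,0,0],0.6],[[0,0,0],[0,0,0],0.6],[[0,0,0],[0,0,0],0.6]]'

```text
time: 27.75
position: [407.5, 348.3, 305.6]
orientation: [0.996, -0.095, 0.0, -0.0]
wrist_force: [-0.3, 0.1, -0.2]
finger_gap: 70.0
gripper_force: 0.0
```

```bash
python3 -c "
from h import *
import cv2
print(manip.state()['position'])
i=imaging.snapshot('top');cv2.imwrite('pics/t3.png',cv2.resize(i[130:290,190:456],None,fx=3,fy=3,interpolation=cv2.INTER_CUBIC))"
```

```text
[407.46891454 348.28887994 305.59249501]
```

View pics/t3.png

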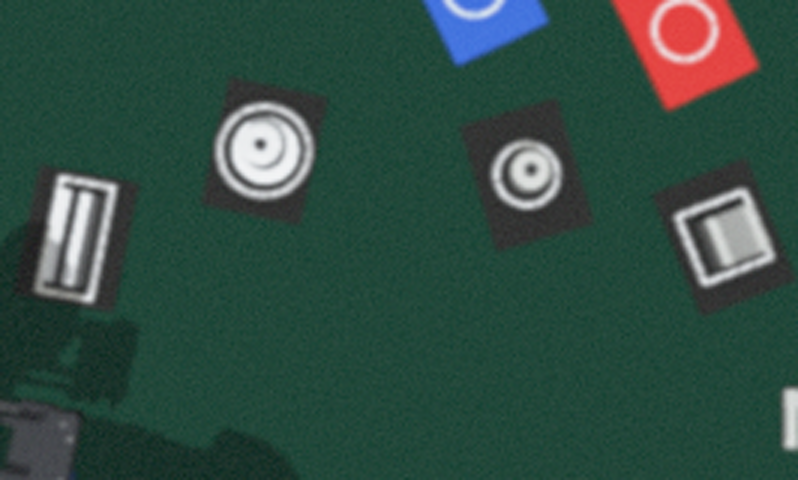

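Flange and bushing are well centred. To check the bar and vee block, I'll overlay where ideally placed top faces would appear and view it enlarged.

```bash
python3 -c "
from h import *
import cv2
i=imaging.snapshot('top');c=imaging.get_calibration('top')
def crop(x0,y0,ctr,ang,L,W,H):
    o=cv2.resize(i[y0:y0+50,x0:x0+40],None,fx=10,fy=10,interpolation=cv2.INTER_CUBIC)
    a=np.radians(ang);u=np.array([np.cos(a),np.sin(a)]);v=np.array([-u[1],u[0]])
    P=[]
    for s,t in((1,1),(1,-1),(-1,-1),(-1,1)):
        q=c['camera_matrix']@(c['R']@np.r_[ctr+s*u*L/2+t*v*W/2,H]+c['t']);P.append(((q[:2]/q[2]-[x0,y0]+.5)*10-.5).round().astype(int))
    cv2.polylines(o,[np.array(P)],True,(0,0,255),1);return o
cv2.imwrite('pics/t4.png',np.hstack([crop(195,185,np.array([587.8,312.8]),169,90,30,36),crop(410,185,np.array([590.7,-325.6]),21.5,48,48,40)]))"
```

```text
(no output)
```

View pics/t4.png

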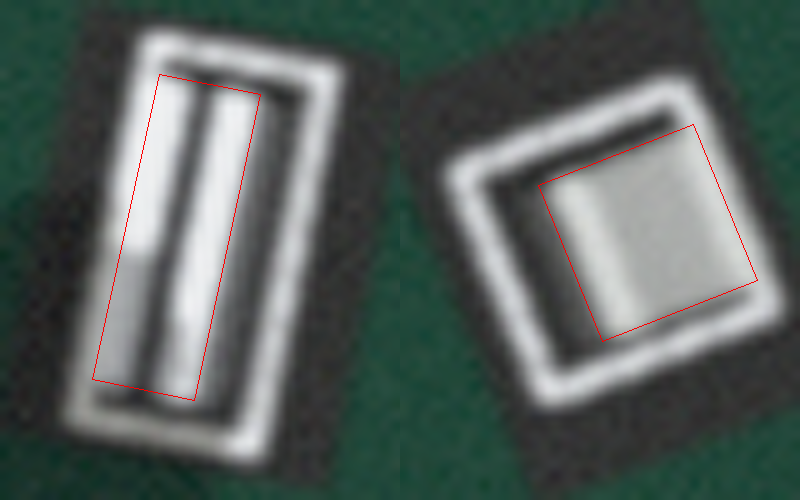

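Both top faces match the ideal overlays to within about 1–2 mm and are correctly turned. I'll hand in.

```bash
python3 -c "
from bench import manip
print(manip.sign_off())"
```

```text
the job is handed in; nothing more can be done
None
```

The flange, bushing, vee block and slotted bar all stand upright inside their own outlines (last top-camera check: vee block and bar within about 2 mm of ideal), I kept the arm away from the dial gauge and caliper, and the job was handed in at about 28 s with no verdict returned.

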